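# Seat a valve block in the test stand with a fresh grip

## Task

Take the brass valve block with the blue cap out of the green rack, where only its narrow ends can be gripped, and stand it upright on the black rubber mat and let go. The test stand's cheeks leave no room for fingers at those ends, so grip it again across its broad sides and lower it between the two cheeks, upright and all the way down onto the seat before letting go; either way round will do. Leave the black-capped valve in its place.

Things in the scene. Friction and masses are not known exactly. Their poses are not given: they have to be found in the camera images.
- valve: Block to handle: brass, BLUE cap, starts upright in one of 3 slots of a low green rack, which is left or right and slightly turned. Brass 50 mm along x, 30 mm along y, 60 mm high; cap (46 x 27 mm) adds 10 mm: 70 mm in all. About 0.45 kg. Origin: centre of underside; z up. In the rack only its ends can be gripped (closing along its x, over 50 mm), as fins stand 5 mm from its y sides. Lifts straight up.
- spare: Bystander: same block with a BLACK cap in another slot (same size, origin, axes); the third slot holds a plain steel block with no cap, 60 mm high. The rack has a 12 mm thick base, 70 x 150 mm, slots at 46 mm pitch along the blocks' y; its fins, 36 mm long and 6 mm thick, rise to 67 mm above the table.
- mat: Black square rubber mat fixed to the table, 120 x 120 mm, 4 mm thick, between the rack and the test stand: the place to set the block down. Origin: centre of its underside, on the table; its top is 4 mm higher.
- seat (a point): Centre of the seat of the fixed test stand, on top of its grey base (150 x 100 x 15 mm), 15 mm above the table, in a bright 52 x 32 mm patch. x points across the two dark cheeks, z up. Their inner faces are at x = +-32 mm, 44 mm wide, upright to 42 mm above the seat, then flared out, topping out at 58 mm. Both y sides open. Block's x goes along this x: 7 mm play at each end, too little for fingers.
Mind the look-alikes: they are no part of the job. Of the things like the mat, leave any that is brown; of the rest the smaller one is meant. Leave any orange look-alike of the part that bears seat alone.

How it is judged:
By the outcome, as a careful person would: the job done as asked, in the order asked, and still so for the second after the job is handed in, with the robot touching nothing.
It also fails if it takes over 64 s, if anything falls off the work surface, if the arm or the gripper's body presses on something with over 40 N, if the wrist force passes 120 N, or if a joint passes its speed limit or range.

## Robot

A 6-joint arm with a two-finger parallel gripper is mounted at the origin on the work surface. World frame = base frame: x ahead of the robot, y to its left, z up, the work surface at z = 0. Lengths are in m, angles in rad, forces in N, time in s.
With the tool pointing down it reaches from about 0.35 to 0.85 m from the base axis. Payload 8.1 kg.
Tool frame: the origin (TCP) lies at the very end of the fingers, on their centre line; the grasp point (between the pads) lies 19 mm behind it; z points along the fingers, y is the line along which they close (so a half turn about z gives the same grasp; the last joint's range is limited). The gripper opens to 93 mm and grips with 3 to 60 N. Pads are 15 mm wide; open, the fingers measure 128 mm over their backs; the gripper's body (75 mm by 188 mm) begins 65 mm behind the grasp point.
Start: joints at [1.086, 0.13, 1.488, -0, 1.523, -0.085], TCP at [0.234, 0.553, 0.219] pointing down, gripper open.
Joint ranges: [-2.96, 2.96], [-0.89, 2.26], [0.02, 2.5], [-1.34, 4.48], [0, 2.73], [-2.66, 2.66]. Speed limits (rad/s): [2.39, 2.39, 2.79, 3.14, 3.14, 3.14].

## Interface

Orientations are given as a rotation vector (axis times angle).
In Python, from plant import robot gives the robot as it stands. The module is installed in compiled form; this text tells all that it offers.
- The arm moves only by the tool play_rows, never from a script. Its argument "increments" is text: rows parted by semicolons, each of 5 numbers parted by spaces: the shift along the tool's x, y, z in mm, then the turn about the tool's z in degrees, then the closure, from -1 (fully open) to 1 (shut). In form: dx dy dz yaw claw; .... A call has 1 to 20 rows; each row is the pose to reach, as a shift and turn from the pose commanded when the call began, along the tool's axes at that moment; what a row does not reach only later rows make up. A row lasts 1/10 s, in which the tool goes at most 50 mm and 8.59 degrees, less where a joint would pass 70% of its speed; a pose out of reach is approached as far as the arm can. A call with a gripper value outside its range is refused whole. The fingers move at their own pace and stop on an object; "force" is the grip in N (left out, the last holds). Time passes only in rows, so rows that repeat a pose let the fingers close. It gives the time, the measured TCP pose, the force, the opening and the grip force at its end, in the units of the state.
- robot.read_state(): the state, without advancing time (a new reading comes with each control period).
- robot.read_camera(name): name is "scene" or "top" or "wrist"; returns the picture (384x512x3 uint8, blue, green, red); there is no depth.
- robot.calibration(name): a dict with "vertical_fov" (degrees; the focal length in pixels is half the picture's height over the tangent of half this angle, whatever the lens; pixels are square), "cx", "cy" (the principal point, pixels), "D" ([k1, k2, p1, p2, k3] as OpenCV has them; the pictures are not rectified), "rvec" (rotation vector, rad) and "tvec" (3), from world to camera coordinates, as OpenCV has them. Camera axes: x right, y down, z forward; pixel columns grow to the right and rows downward; lengths in m; the calibration is good to about 2 mm. A picture is of the moment at which its call begins: read the wrist's pose just before it. calibration takes no time and is no camera call; for the wrist camera it gives the pose at the moment of the call.
- robot.close_job(): hands the job in; it is judged then, once.
Trained networks look in the newest picture that a camera, given by its name, has taken for a name from the list of things; names that differ only in an ending like _2 or _b are one class to them, and where a whole thing is asked for, a point or a joint stands for the part that bears it (a point fixed in the world has none). Each returns a list of dicts, best first, with "conf" (0 to 1); they miss things now and then, are a little off and sometimes report something else, mostly with a low value. They report only what shows in the picture. A call takes as long as a camera call. They do not tell look-alikes from the thing itself.
- robot.recognise(camera, query): "centre" ([x, y, z] in m, in world coordinates, good to about 4 mm: the middle of the surface that is visible of it).
- robot.regions_of(camera, query): "pixels" (384x512 bool, what is visible of it).
- robot.landmark_of(camera, query): "centre" ([x, y, z] in m, in world coordinates, good to about 4 mm: a listed point, or the origin of a listed thing).
The state is a dict: "t": time; "q": joint angles; "dq": joint speeds; "joint_torque": joint torques, N m; "tool_pos": TCP position; "orientation": TCP orientation; "force": force on the tool from outside, world axes, zero at the start; "wrist_torque": the same for the moment, N m; "opening": finger opening in m; "gripper_force": force on a finger pad.
Only numpy, scipy, OpenCV 4.12 (cv2) and the standard library are available. Lean on these libraries where they do the work, as an engineer would, in place of code of your own. Each camera call takes 0.05 s, during which the arm holds its last target. There are 200 camera calls.

## Working session

There is one attempt and no reset: what is moved stays moved. The work goes in short steps, Python scripts to look and compute and a tool call to move; the robot and the scene stay as the last step left them, time stands still between calls to the robot, and variables do not carry over. Pictures are saved under pics/ and viewed, at most 10 in all, crops included, and the job is handed in when it is done.

Besides the shell and the picture viewer there is one more tool, called after "Emit:" in YAML: its name, and indented under it one key for each argument. play_rows: Moves the arm, as the interface text tells. Its arguments: {"type":"object","properties":{"increments":{"type":"string"},"force":{"type":"number"}},"required":["increments"]}

```bash
mkdir -p pics
cat > h.py <<'E'
import numpy as np, cv2
from plant import robot
def cal(n):
    c=robot.calibration(n); f=192/np.tan(np.radians(c["vertical_fov"])/2)
    K=np.array([[f,0,c["cx"]],[0,f,c["cy"]],[0,0,1.]])
    return K,np.array(c["D"],float),np.array(c["rvec"],float),np.array(c["tvec"],float)
def proj(n,P,C=None):
    K,D,r,t=C or cal(n); return cv2.projectPoints(np.array(P,float).reshape(-1,3),r,t,K,D)[0].reshape(-1,2)
def rays(n,uv,C=None):
    K,D,r,t=C or cal(n); R=cv2.Rodrigues(r)[0]
    u=cv2.undistortPoints(np.array(uv,float).reshape(-1,1,2),K,D).reshape(-1,2)
    d=np.c_[u,np.ones(len(u))]@R; return -R.T@t,d
def onz(n,uv,z,C=None):
    o,d=rays(n,uv,C); return o+d*((z-o[2])/d[:,2])[:,None]
def tri(views): # list of (C,uv)
    A=np.zeros((3,3));b=np.zeros(3)
    for C,uv in views:
        o,d=rays(None,[uv],C); d=d[0]/np.linalg.norm(d[0]); M=np.eye(3)-np.outer(d,d); A+=M;b+=M@o
    return np.linalg.solve(A,b)
E
python3 - <<'E'
from h import *
a=robot.read_camera("scene"); b=robot.read_camera("top")
cv2.imwrite("pics/top.png",cv2.resize(b,(800,600))); cv2.imwrite("pics/scene.png",cv2.resize(a,(800,600)))
for cam in("scene","top"):
  for q in("valve","spare","mat","seat"):
    print(cam,q,[(np.round(x["centre"],3),round(x["conf"],2),np.round(proj(cam,x["centre"])[0]*1.5625)) for x in robot.landmark_of(cam,q)])
s=robot.read_state();print(s["t"],s["tool_pos"],s["orientation"])
E
```

```text
scene valve [(array([ 0.533, -0.278,  0.012]), 0.88, array([181., 372.]))]
scene spare [(array([ 0.53 , -0.234,  0.012]), 0.94, array([208., 367.]))]
scene mat [(array([ 0.334, -0.181,  0.004]), 0.93, array([244., 300.])), (array([ 0.533, -0.006,  0.003]), 0.91, array([343., 354.])), (array([ 0.357,  0.104, -0.002]), 0.61, array([387., 293.]))]
scene seat [(array([0.507, 0.266, 0.012]), 0.91, array([487., 321.])), (array([0.284, 0.338, 0.016]), 0.62, array([486., 255.])), (array([0.293, 0.578, 0.015]), 0.58, array([587., 246.]))]
top valve [(array([ 0.53 , -0.282,  0.014]), 0.74, array([576., 261.]))]
top spare [(array([ 0.528, -0.227,  0.012]), 0.66, array([552., 263.]))]
top mat [(array([ 0.355,  0.103, -0.003]), 0.94, array([409., 343.])), (array([ 0.532, -0.008, -0.001]), 0.86, array([455., 265.])), (array([ 0.34 , -0.179,  0.002]), 0.77, array([535., 346.]))]
top seat [(array([0.51 , 0.264, 0.017]), 0.85, array([336., 276.])), (array([0.286, 0.337, 0.013]), 0.8, array([304., 375.])), (array([0.294, 0.578, 0.017]), 0.58, array([196., 374.]))]
0.5 [0.2334972  0.55268362 0.21861788] [-6.23751195e-01 -3.07902894e+00  9.88625147e-05]
```

View pics/top.png

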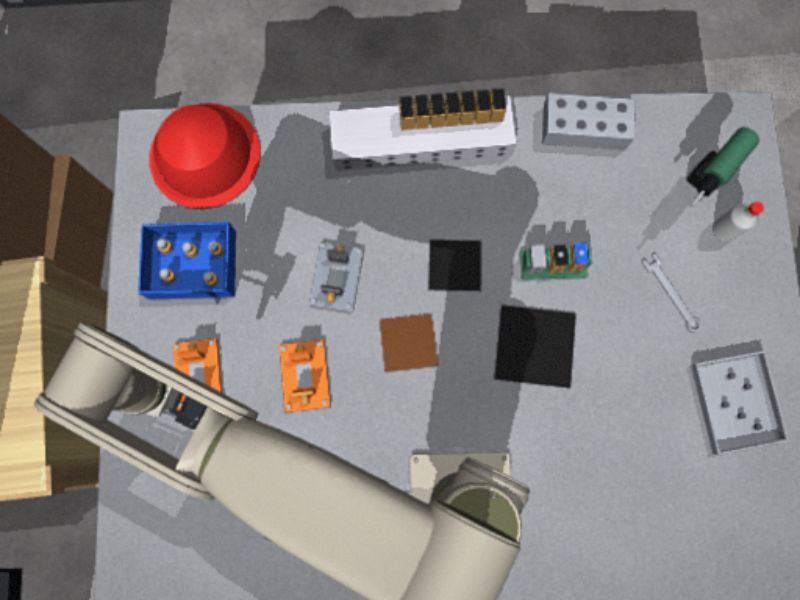

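View pics/scene.png

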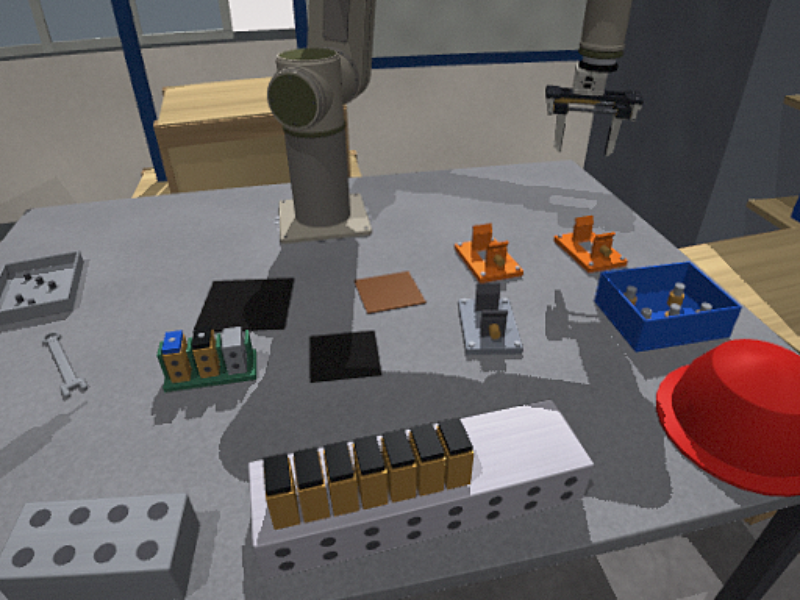

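The top view shows the rack at (555,260), with blue cap (581,256), black cap (562,257) and the steel block at the left end. The small black mat is at (455,265), next to the larger decoy at (535,346) and the brown one at (409,343). The grey stand is at (336,275) and the orange ones are decoys. The networks' values agree with this.

```bash
cat >> h.py <<'E'
from scipy.spatial.transform import Rotation as Ro
def delta(target,yaw_y=None):
    """tool-frame shift mm and tool-z turn deg; yaw_y = desired world angle (deg) of tool y"""
    s=robot.read_state(); R=Ro.from_rotvec(s["orientation"]).as_matrix()
    d=R.T@(np.array(target)-s["tool_pos"])*1000
    a=np.degrees(np.arctan2(R[1,1],R[0,1])); t=0
    if yaw_y is not None: t=(a-yaw_y+90)%180-90
    print("t",round(s["t"],2),"tcp",np.round(s["tool_pos"],4),"yA",round(a,2),"F",np.round(s["force"],1),"open",round(s["opening"],4),"q",np.round(s["q"],2),"-> shift",np.round(d,1),"turn",round(t,2))
E
python3 - <<'E'
from h import *
im={c:robot.read_camera(c) for c in("scene","top")}
V=[]
for c,b in im.items():
    h=cv2.cvtColor(b,cv2.COLOR_BGR2HSV); m=cv2.inRange(h,(100,120,80),(125,255,255))
    n,l,st,ce=cv2.connectedComponentsWithStats(m)
    p=proj(c,[[.53,-.28,.08]])[0]; k=1+np.argmin(np.linalg.norm(ce[1:]-p,axis=1)); print(c,p,ce[k],st[k]); V.append((cal(c),ce[k]))
print("cap",tri(V))
g=cv2.inRange(cv2.cvtColor(im["top"],cv2.COLOR_BGR2HSV),(55,80,30),(90,255,255)); g[:,:320]=0;g[:,390:]=0;g[:130]=0;g[200:]=0
r=cv2.minAreaRect(np.argwhere(g)[:,::-1].astype(np.float32)); w=onz("top",cv2.boxPoints(r),.012); print("rack",np.round(w,3))
for i in range(2): e=w[i+1]-w[i]; print(np.linalg.norm(e),np.degrees(np.arctan2(e[1],e[0])))
K,D,rv,t=cal("wrist"); s=robot.read_state(); R=Ro.from_rotvec(s["orientation"]).as_matrix(); Rc=cv2.Rodrigues(rv)[0]
print("cam in tool",R.T@(-Rc.T@t-s["tool_pos"]),"axes\n",np.round(R.T@Rc.T,3),K[0,0])
delta([.53,-.28,.25],0)
E
```

```text
scene [108.3938519  217.27646039] [109.95172414 218.60689655] [103 211  14  16 145]
top [372.60375835 162.10863755] [372.         161.88461538] [368 155   9  14 104]
cap [ 0.53156835 -0.27785314  0.07662861]
rack [[ 0.561 -0.157  0.012]
 [ 0.562 -0.318  0.012]
 [ 0.494 -0.314  0.012]
 [ 0.493 -0.155  0.012]]
0.16099966721530323 -89.73808068190651
0.0680852136628914 177.14087813875818
cam in tool [ 0.08217093 -0.00023804 -0.16646823] axes
 [[-0.    -0.957 -0.291]
 [ 1.    -0.    -0.   ]
 [ 0.    -0.291  0.957]] 298.5644466517631
t 0.6 tcp [0.2335 0.5527 0.2187] yA 67.09 F [ 0.2  0.3 -0.1] open 0.0928 q [ 1.09  0.13  1.49  0.    1.52 -0.09] -> shift [-597.2 -651.6  -31.4] turn 67.09
```

Emit:
play_rows:
  increments: "-597 -652 -10 67 -1;-597 -652 -10 67 -1;-597 -652 -10 67 -1;-597 -652 -10 67 -1;-597 -652 -10 67 -1;-597 -652 -10 67 -1;-597 -652 -10 67 -1;-597 -652 -10 67 -1;-597 -652 -10 67 -1;-597 -652 -10 67 -1;-597 -652 -10 67 -1;-597 -652 -10 67 -1;-597 -652 -10 67 -1;-597 -652 -10 67 -1;-597 -652 -10 67 -1;-597 -652 -10 67 -1;-597 -652 -10 67 -1;-597 -652 -10 67 -1;-597 -652 -10 67 -1;-597 -652 -10 67 -1"

```text
t: 2.6
tool_pos: [0.5294, -0.2807, 0.2281]
orientation: [-2.22, -2.221, -0.0]
force: [0.6, -0.4, 0.2]
opening: 0.0928
gripper_force: 0.0
```

Run:
```python
from h import *
delta([.53,-.28,.22],0)
C=cal("wrist"); b=robot.read_camera("wrist"); cv2.imwrite("pics/w1.png",cv2.resize(b,(800,600))); np.savez("w1.npz",b=b,K=C[0],D=C[1],r=C[2],t=C[3])
for q in("valve","spare"): print(q,[(np.round(x["centre"],4),round(x["conf"],2)) for x in robot.landmark_of("wrist",q)])
m=cv2.inRange(cv2.cvtColor(b,cv2.COLOR_BGR2HSV),(100,120,60),(125,255,255))
n,l,st,ce=cv2.connectedComponentsWithStats(m); k=1+np.argmax(st[1:,4]); print(st[k],ce[k])
r=cv2.minAreaRect(np.argwhere(l==k)[:,::-1].astype(np.float32)); w=onz("wrist",cv2.boxPoints(r),.082,C); print(np.round(w,4),w.mean(0), onz("wrist",[ce[k]],.082,C))
for i in range(2): e=w[i+1]-w[i]; print(np.linalg.norm(e),np.degrees(np.arctan2(e[1],e[0])))
```

```text
t 2.6 tcp [ 0.5294 -0.2807  0.2281] yA 0.01 F [ 0.6 -0.4  0.2] open 0.0928 q [-0.57  0.13  1.48  0.    1.54 -0.57] -> shift [0.7 0.6 8.1] turn 0.01
valve [(array([ 0.5308, -0.2785,  0.0133]), 0.7)]
spare [(array([ 0.5237, -0.2299,  0.0115]), 0.6)]
[228 163  42  26 992] [248.52217742 175.3125    ]
[[ 0.508  -0.2642  0.082 ]
 [ 0.5517 -0.2642  0.082 ]
 [ 0.5523 -0.292   0.082 ]
 [ 0.5075 -0.292   0.082 ]] [ 0.52989455 -0.27809646  0.082     ] [[ 0.52991781 -0.27772213  0.082     ]]
0.04368408766920796 0.008529718927021257
0.027782925905559537 -88.79891035838561
```

View pics/w1.png

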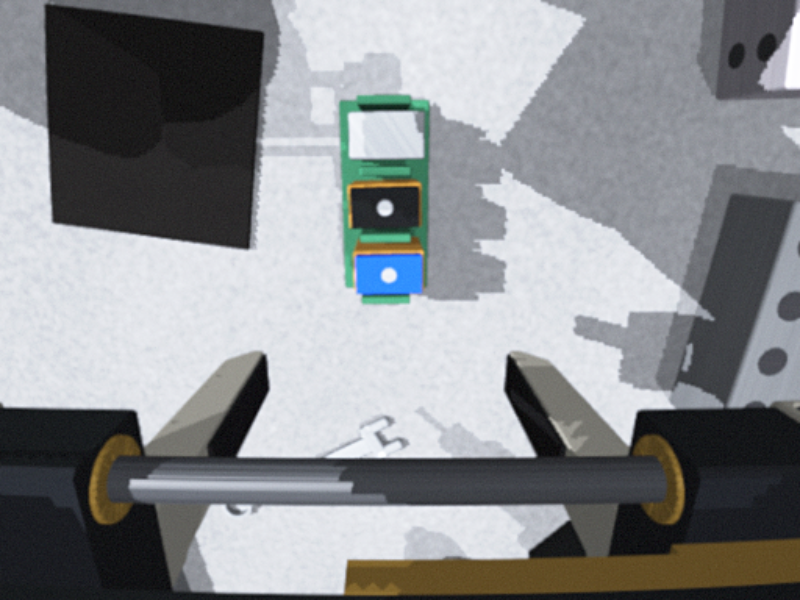

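The wrist view shows the blue cap (388,274) with its centre dot, the black cap (385,208) and the steel block (387,135). The fins run beside them, and the rack looks nearly aligned with the tool.

Emit:
play_rows:
  increments: "2 0 30 0 -1;2 0 60 0 -1;2 0 90 0 -1;2 0 90 0 -1;2 0 90 0 -1"
  force: 30

```text
t: 3.25
tool_pos: [0.5295, -0.2773, 0.1392]
orientation: [-2.218, -2.224, 0.0]
force: [-0.6, -0.2, 0.9]
opening: 0.093
gripper_force: 0.0
```

Run:
```python
from h import *
C=cal("wrist"); b=robot.read_camera("wrist"); cv2.imwrite("pics/w2.png",cv2.resize(b,(800,600)))
z=np.load("w1.npz"); C1=(z["K"],z["D"],z["r"],z["t"])
def blue(b,C):
    m=cv2.inRange(cv2.cvtColor(b,cv2.COLOR_BGR2HSV),(100,120,60),(125,255,255))
    n,l,st,ce=cv2.connectedComponentsWithStats(m); k=1+np.argmax(st[1:,4])
    m=(l==k).astype(np.uint8); c=cv2.findContours(m,cv2.RETR_EXTERNAL,cv2.CHAIN_APPROX_NONE)[0][0]
    return cv2.minAreaRect(c),st[k]
r1,_=blue(z["b"],C1); r2,st=blue(b,C); print(r1,r2,st)
print("cap top centre",tri([(C1,r1[0]),(C,r2[0])]))
w=onz("",cv2.boxPoints(r2),.082,C); print(np.round(w,4),w.mean(0))
for i in range(2): e=w[i+1]-w[i]; print(np.linalg.norm(e),np.degrees(np.arctan2(e[1],e[0])))
d=onz("",np.array([[388,274],[385,208]])*.64,.082,C1); e=d[1]-d[0]; print("dots",d,np.degrees(np.arctan2(e[1],e[0])))
for p in ([[346,288],[341,100]],[[427,288],[430,100]]):
    d=onz("",np.array(p)*.64,.012,C1); e=d[1]-d[0]; print("edge",d,np.degrees(np.arctan2(e[1],e[0])))
delta([.53,-.278,.03],0)
```

```text
((248.5, 175.5), (25.0, 41.0), 90.0) ((248.5, 206.0), (34.0, 57.0), 90.0) [ 220  189   58   35 1782]
cap top centre [ 0.52981735 -0.27956211  0.07549844]
[[ 0.5073 -0.2631  0.082 ]
 [ 0.5519 -0.263   0.082 ]
 [ 0.5529 -0.2918  0.082 ]
 [ 0.5066 -0.2919  0.082 ]] [ 0.52967723 -0.27746849  0.082     ]
0.04460892588549092 0.1499275563184202
0.028804048304182678 -88.15694201602079
dots [[ 0.52969991 -0.2777749   0.082     ]
 [ 0.5276591  -0.23269397  0.082     ]] 92.59200590002298
edge [[ 0.49417126 -0.3075813   0.012     ]
 [ 0.49380476 -0.15790597  0.012     ]] 90.14029509409139
edge [[ 0.56321314 -0.30757041  0.012     ]
 [ 0.56197469 -0.15791589  0.012     ]] 90.47413406521241
t 3.3 tcp [ 0.5304 -0.278   0.1406] yA 0.15 F [0.5 0.3 0.7] open 0.0931 q [-0.57  0.17  1.58  0.    1.38 -0.57] -> shift [ 1.000e-01 -6.000e-01  1.106e+02] turn 0.15
```

View pics/w2.png

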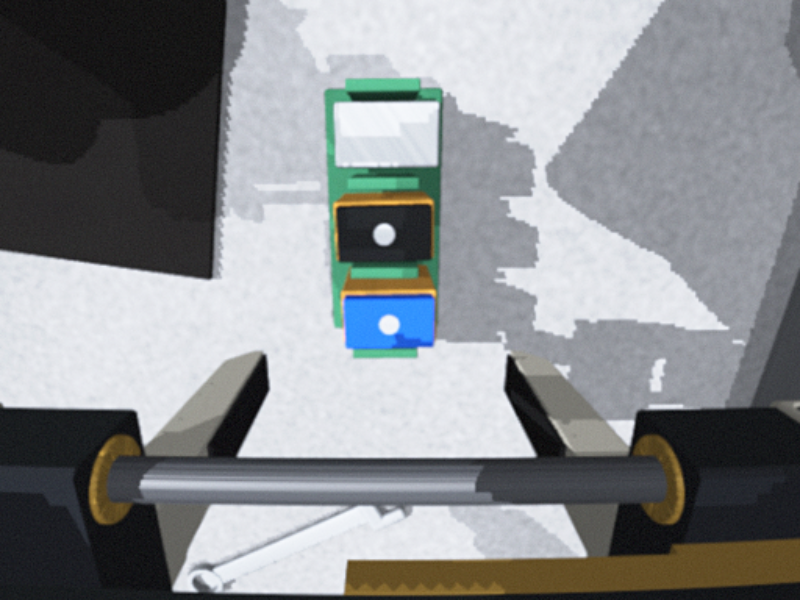

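The second view shows the same scene closer: blue cap (389,321), black cap (384,233), and the rack still looks nearly square to the tool. I'll refine the yaw with line fits.

Run:
```python
from h import *
C=cal("wrist"); b=robot.read_camera("wrist").astype(int)
z=np.load("w1.npz"); C1=(z["K"],z["D"],z["r"],z["t"])
def ang(m,C,zz,side,rng):
    P=[]
    for i in range(*rng):
        v=np.flatnonzero(m[:,i] if side in"tb" else m[i]); 
        if len(v)==0: continue
        e=(v[0]-.5) if side in"tl" else v[-1]+.5
        P.append((i,e) if side in"tb" else (e,i))
    w=onz("",P,zz,C)[:,:2]; vx,vy,x,y=cv2.fitLine(w.astype(np.float32),cv2.DIST_HUBER,0,1e-5,1e-5).ravel()
    return round(np.degrees(np.arctan(vy/vx if side in"tb" else -vx/vy)),2),(round(x,4),round(y,4))
for im,CC,y0 in((b,C,0),(z["b"].astype(int),C1,1)):
    hs=cv2.cvtColor(im.astype(np.uint8),cv2.COLOR_BGR2HSV)
    m=cv2.inRange(hs,(100,120,60),(125,255,255)); n,l,st,_=cv2.connectedComponentsWithStats(m); k=1+np.argmax(st[1:,4]); m=l==k; x,y,w,h=st[k][:4]
    for s,r in(("t",(x+4,x+w-4)),("b",(x+4,x+w-4)),("l",(y+4,y+h-4)),("r",(y+4,y+h-4))): print("cap",s,ang(m,CC,.082,s,r))
    g=cv2.inRange(hs,(65,80,30),(88,255,255))>0; g[:,:200]=0; g[:,300:]=0; g[y+h:]=0
    yy=np.flatnonzero(g.sum(1)>8); r=(yy[0]+8,y-4); print(r)
    for s in"lr": print("rack",s,ang(g,CC,.012,s,r))
```

```text
cap t (np.float32(0.1), (np.float32(0.5267), np.float32(-0.2631)))
cap b (np.float32(2.32), (np.float32(0.5295), np.float32(-0.2915)))
cap l (np.float32(1.65), (np.float32(0.5071), np.float32(-0.2768)))
cap r (np.float32(1.75), (np.float32(0.5523), np.float32(-0.2757)))
(np.int64(57), np.int32(183))
rack l (np.float32(0.66), (np.float32(0.4926), np.float32(-0.2164)))
rack r (np.float32(0.73), (np.float32(0.561), np.float32(-0.2105)))
cap t (np.float32(0.01), (np.float32(0.5299), np.float32(-0.2637)))
cap b (np.float32(0.01), (np.float32(0.5299), np.float32(-0.2926)))
cap l (np.float32(-1.07), (np.float32(0.5072), np.float32(-0.2779)))
cap r (np.float32(1.23), (np.float32(0.5525), np.float32(-0.2765)))
(np.int64(69), np.int32(159))
rack l (np.float32(0.43), (np.float32(0.4926), np.float32(-0.2054)))
rack r (np.float32(1.34), (np.float32(0.5608), np.float32(-0.198)))
```

Emit:
play_rows:
  increments: "0 -1 40 -1 -1;0 -1 70 -1 -1;0 -1 90 -1 -1;0 -1 100 -1 -1;0 -1 108 -1 -1;0 -1 108 -1 -1;0 -1 108 -1 -1;0 -1 108 -1 1;0 -1 108 -1 1;0 -1 108 -1 1;0 -1 108 -1 1;0 -1 108 -1 1;0 -1 108 -1 1;0 -1 108 -1 1"
  force: 30

```text
t: 4.75
tool_pos: [0.529, -0.2783, 0.0308]
orientation: [2.2, 2.242, 0.001]
force: [2.0, -0.0, -0.7]
opening: 0.0498
gripper_force: 30.0
```

Run:
```python
from h import *
s=robot.read_state(); print(s["gripper_force"]); delta([.53,-.278,.03],1.2)
```

```text
29.99475985765457
t 4.75 tcp [ 0.529  -0.2783  0.0308] yA 1.09 F [ 2.  -0.  -0.7] open 0.0498 q [-0.57  0.29  1.67  0.    1.19 -0.59] -> shift [0.3 1.  0.8] turn -0.11
```

Emit:
play_rows:
  increments: "0 0 -5 0 1;0 0 -15 0 1;0 0 -35 0 1;0 0 -60 0 1;0 0 -90 0 1;0 0 -110 0 1;0 0 -110 0 1;0 0 -110 0 1"
  force: 40

```text
t: 5.55
tool_pos: [0.5285, -0.2782, 0.1405]
orientation: [2.2, 2.242, -0.0]
force: [-0.5, -0.3, -6.2]
opening: 0.0498
gripper_force: 40.0
```

Run:
```python
from h import *
s=robot.read_state(); print(s["gripper_force"]); delta([.532,-.007,.14],1.1)
```

```text
39.992966651916504
t 5.55 tcp [ 0.5285 -0.2782  0.1405] yA 1.09 F [-0.5 -0.3 -6.2] open 0.0498 q [-0.57  0.17  1.59 -0.    1.38 -0.59] -> shift [271.1   8.6   0.5] turn -0.01
```

Emit:
play_rows:
  increments: "15 0 0 0 1;45 2 0 0 1;80 4 0 0 1;120 5 0 0 1;160 6 0 0 1;200 8 0 0 1;235 8 0 0 1;260 8 0 0 1;271 8 0 0 1;271 8 0 0 1;271 8 0 0 1;271 8 0 0 1"

```text
t: 6.75
tool_pos: [0.5313, -0.0082, 0.1403]
orientation: [-2.201, -2.241, 0.001]
force: [-0.5, -0.3, -6.1]
opening: 0.0501
gripper_force: 40.0
```

Run:
```python
from h import *
C=cal("wrist"); b=robot.read_camera("wrist"); cv2.imwrite("pics/w3.png",cv2.resize(b,(800,600)))
for q in("mat","seat","valve"): print(q,[(np.round(x["centre"],4),round(x["conf"],2)) for x in robot.landmark_of("wrist",q)])
delta([.532,-.007,.14],1.1)
```

```text
mat [(array([ 0.534 , -0.0074, -0.0009]), 0.87), (array([0.3543, 0.1015, 0.0004]), 0.64)]
seat []
valve [(array([ 0.5307, -0.0067,  0.1264]), 0.69)]
t 6.95 tcp [ 0.5315 -0.008   0.1406] yA 1.01 F [ 0.6 -0.3 -5.1] open 0.05 q [-0.11 -0.    1.77 -0.    1.37 -0.13] -> shift [1.  0.5 0.6] turn -0.09
```

View pics/w3.png

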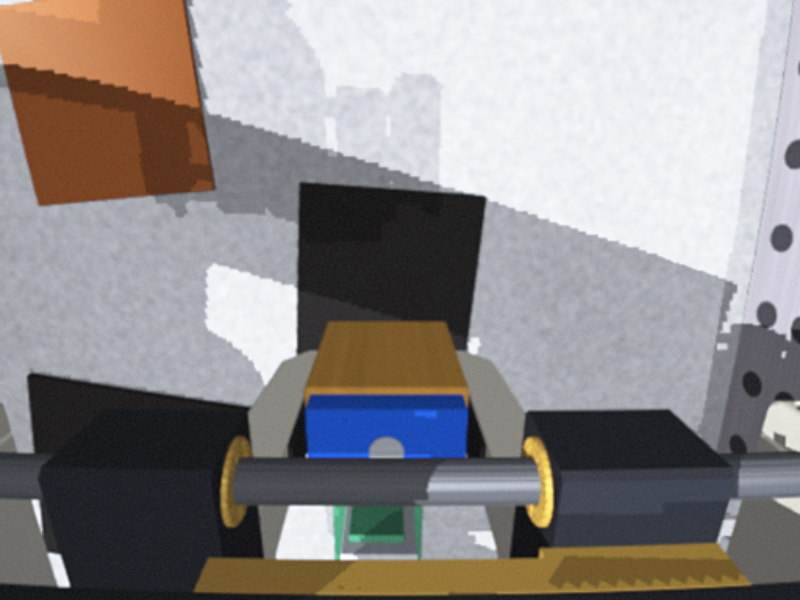

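The wrist view shows the block held upright (brass face 310–465, row 360) above the small black mat (300–485, rows 185–350). The brown mat is well to the left.

Emit:
play_rows:
  increments: "0 0 15 0 1;0 0 40 0 1;0 0 65 0 1;0 0 85 0 1;0 0 100 0 1;0 0 108 0 1;0 0 112 0 1;0 0 115 0 1;0 0 116 0 1;0 0 117 0 1;0 0 117 0 1;0 0 117 0 1"

```text
t: 8.15
tool_pos: [0.5318, -0.0072, 0.0241]
orientation: [2.2, 2.242, 0.001]
force: [-0.5, -0.7, -6.2]
opening: 0.0498
gripper_force: 40.0
```

Run:
```python
from h import *
delta([.532,-.007,.0228],1.1)
```

```text
t 8.15 tcp [ 0.5318 -0.0072  0.0241] yA 1.09 F [-0.5 -0.7 -6.2] open 0.0498 q [-0.11  0.13  1.86  0.    1.15 -0.13] -> shift [0.2 0.2 1.3] turn -0.01
```

Emit:
play_rows:
  increments: "0 0 0.5 0 1;0 0 1 0 1;0 0 1.5 0 1;0 0 1.5 0 1;0 0 1.5 0 1"

```text
t: 8.65
tool_pos: [0.5316, -0.0072, 0.0227]
orientation: [2.2, 2.242, 0.0]
force: [-3.9, 1.2, 5.2]
opening: 0.0494
gripper_force: 40.0
```

Emit:
play_rows:
  increments: "0 0 0 0 -1;0 0 0 0 -1;0 0 0 0 -1;0 0 0 0 -1;0 0 0 0 -1;0 0 0 0 -1;0 0 -20 0 -1;0 0 -50 0 -1;0 0 -90 0 -1;0 0 -130 0 -1;0 0 -150 -8 -1;0 0 -150 -16 -1;0 0 -150 -24 -1;0 0 -150 -32 -1;0 0 -150 -40 -1;0 0 -150 -48 -1;0 0 -150 -56 -1;0 0 -150 -64 -1;0 0 -150 -72 -1;0 0 -150 -80 -1"

```text
t: 10.65
tool_pos: [0.5314, -0.0071, 0.1721]
orientation: [-0.235, -3.133, -0.0]
force: [-0.3, -0.4, 0.2]
opening: 0.093
gripper_force: 0.0
```

```bash
cat >> h.py <<'E'
def line(m,C,zz,side,rng):
    P=[]
    for i in range(*rng):
        v=np.flatnonzero(m[:,i] if side in"tb" else m[i])
        if len(v)==0: continue
        e=(v[0]-.5) if side in"tl" else v[-1]+.5
        P.append((i,e) if side in"tb" else (e,i))
    w=onz("",P,zz,C)[:,:2]; vx,vy,x,y=cv2.fitLine(w.astype(np.float32),cv2.DIST_HUBER,0,1e-5,1e-5).ravel()
    return round(float(np.degrees(np.arctan2(vy,vx))%180),2),(round(float(x),4),round(float(y),4))
def blue(b,C,zz):
    m=cv2.inRange(cv2.cvtColor(b,cv2.COLOR_BGR2HSV),(100,120,50),(125,255,255)); m=cv2.morphologyEx(m,cv2.MORPH_CLOSE,np.ones((9,9)))
    n,l,st,_=cv2.connectedComponentsWithStats(m); k=1+np.argmax(st[1:,4]); m=l==k; x,y,w,h=st[k][:4]
    c=cv2.findContours(m.astype(np.uint8),cv2.RETR_EXTERNAL,cv2.CHAIN_APPROX_NONE)[0][0]; r=cv2.minAreaRect(c)
    W=onz("",cv2.boxPoints(r),zz,C); print("cap px",r,"centre",np.round(W.mean(0),4))
    for s,q in(("t",(x+4,x+w-4)),("b",(x+4,x+w-4)),("l",(y+4,y+h-4)),("r",(y+4,y+h-4))): print(s,line(m,C,zz,s,q))
    return r[0]
E
python3 - <<'E'
from h import *
delta([.532,-.007,.17],91)
C=cal("wrist"); b=robot.read_camera("wrist"); cv2.imwrite("pics/w4.png",cv2.resize(b,(800,600))); np.savez("w4.npz",b=b,K=C[0],D=C[1],r=C[2],t=C[3])
blue(b,C,.074)
for q in("mat","seat","valve"): print(q,[(np.round(x["centre"],4),round(x["conf"],2)) for x in robot.landmark_of("wrist",q)])
E
```

```text
t 10.65 tcp [ 0.5314 -0.0071  0.1721] yA 81.42 F [-0.3 -0.4  0.2] open 0.093 q [-0.11 -0.03  1.74  0.    1.43 -1.53] -> shift [-0.5  0.2  2.1] turn -9.58
cap px ((246.9840087890625, 190.4892120361328), (49.926048278808594, 29.50299644470215), 78.9964599609375) centre [ 0.5307 -0.0071  0.074 ]
t (90.45, (0.5065, -0.0045))
b (89.75, (0.5545, -0.0075))
l (0.81, (0.5284, -0.0209))
r (1.31, (0.5348, 0.0063))
mat [(array([ 0.3384, -0.1795, -0.0006]), 0.7), (array([ 0.5306, -0.0062, -0.0051]), 0.57)]
seat [(array([0.5094, 0.2674, 0.017 ]), 0.95)]
valve [(array([ 0.5294, -0.0045,  0.0053]), 0.79)]
```

View pics/w4.png

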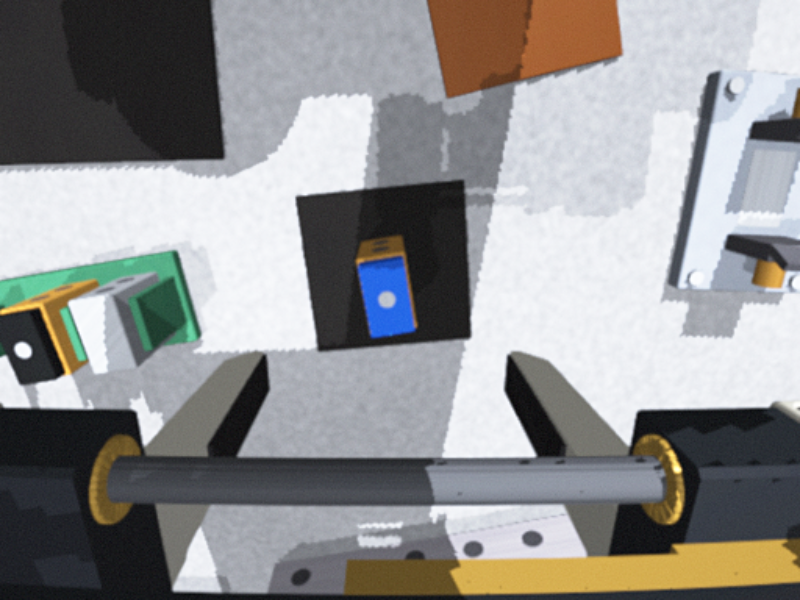

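The wrist view shows the block standing upright on the small mat, with the cap at (386,298), and the stand on the right. Next I regrip across the broad sides.

Emit:
play_rows:
  increments: "0 0 0 -5 -1;0 0 0 -9.6 -1;0 0 40 -9.6 -1;0 0 80 -9.6 -1;0 0 110 -9.6 -1;0 0 130 -9.6 -1;0 0 142 -9.6 -1;0 0 142 -9.6 -1;0 0 142 -9.6 -1;0 0 142 -9.6 1;0 0 142 -9.6 1;0 0 142 -9.6 1;0 0 142 -9.6 1;0 0 142 -9.6 1;0 0 142 -9.6 1;0 0 142 -9.6 1;0 0 142 -9.6 1;0 0 142 -9.6 1"
  force: 40

```text
t: 12.65
tool_pos: [0.5314, -0.0071, 0.0301]
orientation: [0.019, -3.141, -0.0]
force: [0.3, 0.6, 0.1]
opening: 0.0299
gripper_force: 40.0
```

Run:
```python
from h import *
delta([.51,.266,.17],91)
# stand yaw from top view: bright base rectangle
b=robot.read_camera("top"); cv2.imwrite("pics/stand.png",cv2.resize(b[135:215,180:255],(750,800))[:,:][:600] if 0 else cv2.resize(b[145:205,185:245],(600,600),interpolation=cv2.INTER_CUBIC))
```

```text
t 12.65 tcp [ 0.5314 -0.0071  0.0301] yA 90.69 F [0.3 0.6 0.1] open 0.0299 q [-0.11  0.12  1.86  0.    1.16 -1.69] -> shift [  18.2  273.4 -139.9] turn -0.31
```

View pics/stand.png

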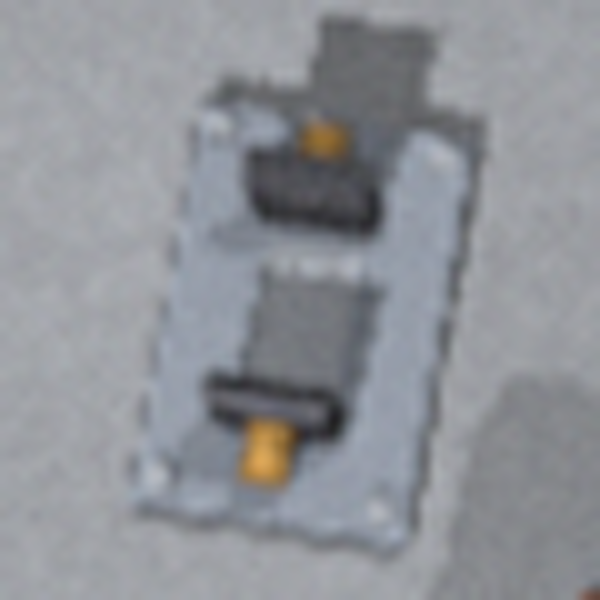

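The crop shows the stand's screws at (215,125), (440,155), (155,475) and (380,510), with the cheeks at top and bottom and the patch at (305,320). The grip is firm: 29.9 mm opening at 40 N.

Emit:
play_rows:
  increments: "0 0 -5 0 1;0 0 -15 0 1;0 0 -40 0 1;0 0 -75 0 1;0 0 -110 0 1;0 20 -135 2 1;0 50 -150 4 1;0 90 -150 7 1;0 120 -150 10 1;0 140 -150 10 1;0 140 -150 10 1;0 140 -150 10 1;0 140 -150 10 1"

```text
t: 14.0
tool_pos: [0.5297, 0.1321, 0.1802]
orientation: [-0.255, -3.131, 0.001]
force: [0.2, 0.1, -4.3]
opening: 0.0302
gripper_force: 40.0
```

Run:
```python
from h import *
px=np.array([[215,125],[440,155],[380,510],[155,475]])/10+[184.5,144.5]
w=onz("top",px,.016); print(np.round(w,4),w.mean(0))
for a,b in((0,3),(1,2),(0,1),(3,2)): e=w[a]-w[b]; print(np.linalg.norm(e),np.degrees(np.arctan2(e[1],e[0])))
C=cal("wrist"); b=robot.read_camera("wrist"); cv2.imwrite("pics/w5.png",cv2.resize(b,(800,600))); np.savez("w5.npz",b=b,K=C[0],D=C[1],r=C[2],t=C[3])
print([(np.round(x["centre"],4),round(x["conf"],2)) for x in robot.landmark_of("wrist","seat")])
delta([.51,.266,.17],80.5)
```

```text
[[0.5825 0.2966 0.016 ]
 [0.569  0.216  0.016 ]
 [0.4404 0.2389 0.016 ]
 [0.4552 0.3183 0.016 ]] [0.51178605 0.26743783 0.016     ]
0.1291618698320407 -9.651498342264544
0.13057132401385105 -10.073717108156561
0.08169228426412596 80.47253904711383
0.08073926262633713 79.47628067557145
[(array([0.5111, 0.2658, 0.017 ]), 0.55)]
t 14.1 tcp [0.5298 0.1319 0.1801] yA 80.63 F [-0.8  0.1 -4.9] open 0.0298 q [ 0.15  0.01  1.69 -0.    1.45 -1.26] -> shift [ 41.4 129.1  10.1] turn 0.13
```

View pics/w5.png

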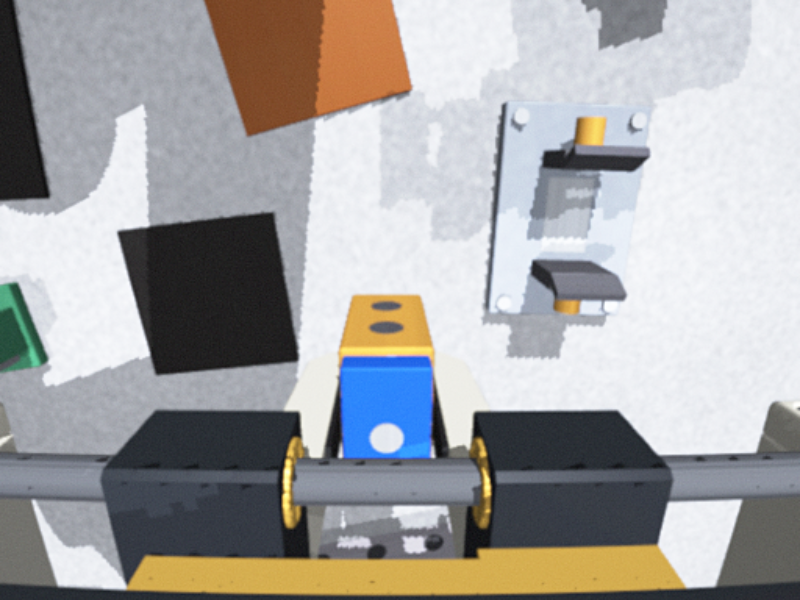

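The wrist view shows the block held upright, with its cap dot at (386,438). The stand's screws are at (521,117), (638,121), (504,303) and (612,305), with cheeks at (595,157) and (580,280) and the patch at (568,205).

Run:
```python
from h import *
z=np.load("w5.npz"); C5=(z["K"],z["D"],z["r"],z["t"]); Ct=cal("top")
px5=(np.array([[612,305],[504,303],[521,117],[638,121]])+.5)/1.5625-.5
pxt=np.array([[215,125],[440,155],[380,510],[155,475]])/10+[184.5,144.5]
w=np.array([tri([(C5,a),(Ct,b)]) for a,b in zip(px5,pxt)]); print(np.round(w,4),w.mean(0))
w=onz("",px5,.016,C5); print("wrist only",np.round(w,4),w.mean(0))
for a,b in((0,3),(1,2),(0,1),(3,2)):
    if (a,b)in((0,3),(1,2)): e=w[a]-w[(b)]
    else: e=w[a]-w[b]
    print(np.linalg.norm(e),np.degrees(np.arctan2(e[1],e[0])))
d=onz("",[(np.array([386,438])+.5)/1.5625-.5],.2242,C5)[0]; s=robot.read_state(); R=Ro.from_rotvec(s["orientation"]).as_matrix()
print("dot in tool",R.T@(d-s["tool_pos"])*1000)
```

```text
[[0.5831 0.2971 0.0126]
 [0.572  0.2173 0.0024]
 [0.4387 0.2377 0.0214]
 [0.4535 0.3173 0.0178]] [0.51184569 0.26736696 0.01353395]
wrist only [[0.5813 0.2956 0.016 ]
 [0.5664 0.2148 0.016 ]
 [0.4379 0.2384 0.016 ]
 [0.4523 0.3175 0.016 ]] [0.50948889 0.26658552 0.016     ]
0.13090813267175608 -9.588549107318043
0.13068003149939275 -10.405779406186438
0.08219492813015983 79.54475879968221
0.08032789982474049 79.69680987731041
dot in tool [ 3.89412584e-01  6.86903107e-03 -4.40501346e+01]
```

Emit:
play_rows:
  increments: "5 15 0 0.6 1;15 45 5 0.6 1;27 85 10 0.6 1;36 115 20 0.6 1;41 130 30 0.6 1;41 130 30 0.6 1;41 130 30 0.6 1;41 130 30 0.6 1"

```text
t: 14.9
tool_pos: [0.511, 0.2665, 0.1505]
orientation: [0.273, 3.129, -0.001]
force: [0.3, 0.0, -4.0]
opening: 0.0294
gripper_force: 40.0
```

Run:
```python
from h import *
C=cal("wrist"); b=robot.read_camera("wrist"); cv2.imwrite("pics/w6.png",cv2.resize(b,(800,600))); np.savez("w6.npz",b=b,K=C[0],D=C[1],r=C[2],t=C[3])
print([(np.round(x["centre"],4),round(x["conf"],2)) for x in robot.landmark_of("wrist","seat")])
delta([.5105,.2668,.041],80)
```

```text
[(array([0.5104, 0.2656, 0.0161]), 0.73)]
t 15.0 tcp [0.5111 0.2667 0.1508] yA 80.0 F [-0.4 -0.4 -4.8] open 0.0298 q [ 0.39  0.11  1.64 -0.    1.4  -1.  ] -> shift [  0.7  -0.  109.8] turn 0.0
```

View pics/w6.png

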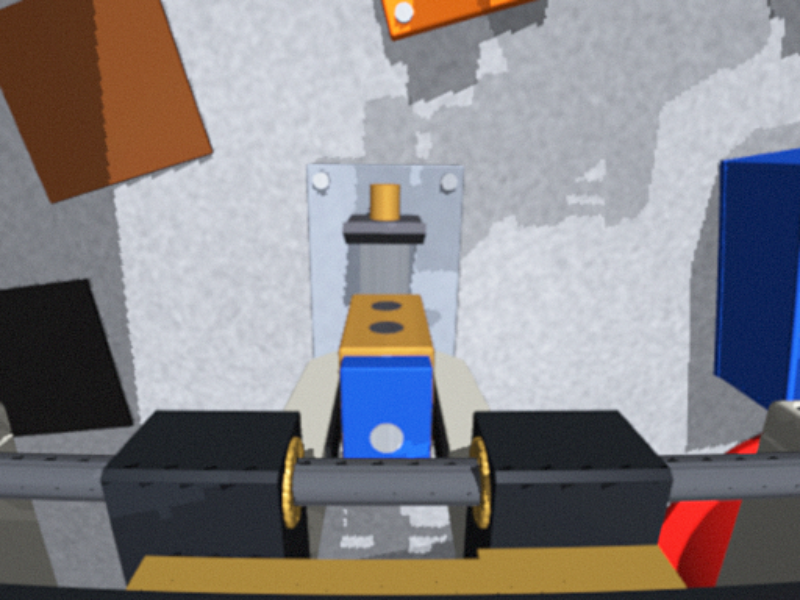

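The block sits on the stand's centreline: base edges at 308 and 463, cheek 343–426 and block centre 386, and the screws are level. Lowering.

Emit:
play_rows:
  increments: "0.5 0 15 0 1;0.5 0 30 0 1;0.5 0 45 0 1;0.5 0 58 0 1;0.5 0 70 0 1;0.5 0 80 0 1;0.5 0 88 0 1;0.5 0 95 0 1;0.5 0 101 0 1;0.5 0 105 0 1;0.5 0 107 0 1;0.5 0 108 0 1;0.5 0 108 0 1"

```text
t: 16.3
tool_pos: [0.51, 0.2679, 0.0423]
orientation: [0.271, 3.13, 0.0]
force: [-0.1, 0.0, -5.6]
opening: 0.0296
gripper_force: 40.0
```

Emit:
play_rows:
  increments: "0 0 0.5 0 1;0 0 1 0 1;0 0 1.5 0 1;0 0 2 0 1;0 0 2 0 1;0 0 2 0 1"

```text
t: 16.9
tool_pos: [0.5101, 0.2679, 0.0411]
orientation: [0.271, 3.129, 0.0]
force: [-4.2, -2.5, 5.7]
opening: 0.0299
gripper_force: 40.0
```

Emit:
play_rows:
  increments: "0 0 0 0 -1;0 0 0 0 -1;0 0 0 0 -1;0 0 0 0 -1;0 0 0 0 -1;0 0 0 0 -1;0 0 0 0 -1;0 0 -15 0 -1;0 0 -40 0 -1;0 0 -75 0 -1;0 0 -110 0 -1;0 0 -150 0 -1;0 0 -150 0 -1;0 0 -150 0 -1"

```text
t: 18.3
tool_pos: [0.511, 0.2683, 0.1928]
orientation: [0.271, 3.126, 0.003]
force: [0.7, 0.2, 0.6]
opening: 0.0932
gripper_force: 0.0
```

Run:
```python
from h import *
delta([.5105,.2668,.19],80)
C=cal("wrist"); b=robot.read_camera("wrist"); cv2.imwrite("pics/w7.png",cv2.resize(b,(800,600)))
r=blue(b,C,.085)
t=robot.read_camera("scene")
print([(np.round(x["centre"],4),round(x["conf"],2)) for x in robot.landmark_of("scene","valve")],[(np.round(x["centre"],4),round(x["conf"],2)) for x in robot.landmark_of("wrist","valve")])
m=cv2.inRange(cv2.cvtColor(t,cv2.COLOR_BGR2HSV),(100,120,50),(125,255,255)); p=proj("scene",[[.51,.267,.083]])[0]
n,l,st,ce=cv2.connectedComponentsWithStats(m); k=1+np.argmin(np.linalg.norm(ce[1:]-p,axis=1)); print(p,ce[k],st[k],"cap",tri([(C,r),(cal("scene"),ce[k])]))
```

```text
t 18.3 tcp [0.511  0.2683 0.1928] yA 80.09 F [0.7 0.2 0.6] open 0.0932 q [ 0.39  0.08  1.59 -0.    1.47 -1.  ] -> shift [ 0.2 -1.5  2.8] turn 0.09
cap px ((472.5, 169.5), (159.0, 77.0), 90.0) centre [0.5365 0.4888 0.085 ]
t (90.03, (0.4599, 0.48))
b (65.76, (0.6103, 0.4918))
l (0.48, (0.5221, 0.449))
r (5.28, (0.5691, 0.5305))
[(array([0.5134, 0.2685, 0.0122]), 0.71)] [(array([0.5091, 0.2707, 0.0182]), 0.64)]
[314.6401763  185.96883052] [315.80733945 186.62385321] [310 181  12  12 109] cap [0.5019252  0.34271763 0.13087794]
```

View pics/w7.png

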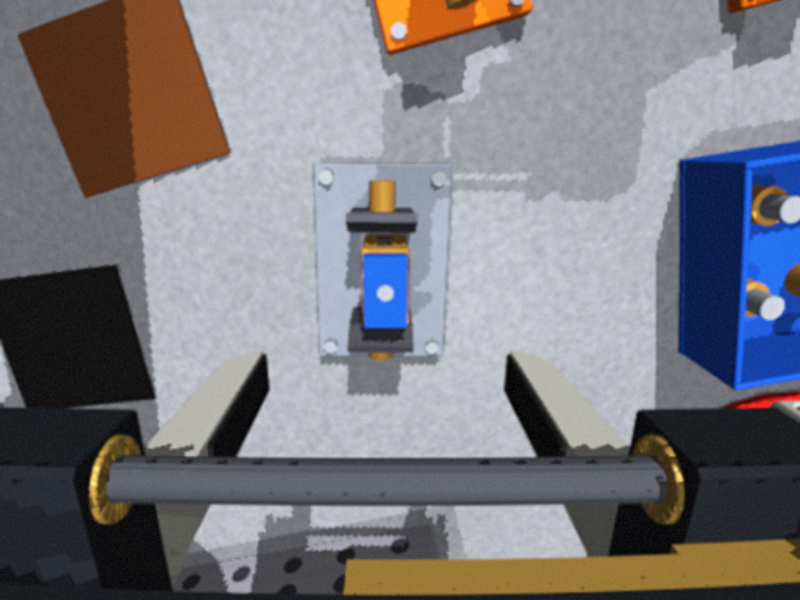

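The picture shows the block upright between the cheeks, with the cap at (385,290). It lines up with the stand, the fingers are clear, and the scene view of the cap matches a seated height to about 1 px. The cap fit just printed locked onto the blue bin, so I ignore it.

```bash
python3 -c "
from plant import robot
print(robot.close_job())"
```

```text
the job is handed in; nothing more can be done
None
```

I took the blue-capped valve from the rack, stood it on the small black mat and let go, then gripped it again across its broad sides. It now stands upright on the grey stand's seat, released, with the arm clear, the black-capped valve left in its slot, and the job handed in at about 18 s of the 64 s allowed.

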